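# Wedge the press-fit lid of an instrument housing up evenly

### The job

Loosen the press-fitted lid of the instrument housing with the wedge: take the wedge by its handle and gently work its blade down the two end ramps under the lid, turn and turn about, until both ends of the lid have come up by at least 7 mm and stand level to within 3 mm of each other. On the way neither end may ever get more than 6 mm higher than the other, the lid may be raised only with the wedge (keep the gripper off the housing), and the other things on the bench stay where they are. Finish with the wedge laid flat on the bench, on its underside, let go and clear of the housing.

Things in the scene. Friction and masses are not known exactly. Their poses are not given: they have to be found in the camera images.
- housing: dark grey cast housing on a 170x160x10 mm steel plate fixed to the bench; 97 mm high with its lid closed, 118 mm wide (x). Origin: centre of the plate's underside, z up. y runs along it from the right end (-y) to the left end (+y). Two black sockets stick out of its -x side to x = -87 mm. A bare aluminium pry ramp sticks out in the middle of either end, under the lid
- ramp_left (a point): point of the left ramp's flat upper face straight below the lid's end edge: (0, 85, 75) mm in the housing frame, axes as the housing. The face is 62 mm wide (x -31 to 31) and runs from its outer crest y = 112, z = 87.6 mm (outside the lid, seen from above) straight inwards and down, 25 degrees below horizontal, to y = 45, z = 56 mm. Nothing outside the lid stands above this plane
- ramp_right (a point): the same for the right ramp, mirrored: (0, -85, 75) mm in the housing frame; it too descends inwards (to +y) at 25 degrees
- lid_left (a point): centre of the round bead (radius 3 mm, along x) that is the lower edge of the lid's left (+y) end; moves with the lid. Fully home it is at (0, 85, 81.8) mm in the housing frame and the opening square to the ramp is 3.2 mm. Lid top: 13.5 mm above it. At the start an end may stand up to 0.9 mm proud; rises are counted from fully home
- lid_right (a point): the same at the right (-y) end, fully home at (0, -85, 81.8) mm in the housing frame. The lid is 118x170 mm. Either end rises on its own about the other end's edge, up to 12.7 mm, against dry friction: about 8 N up at the bead moves it, and it stays where it is left
- wedge: loose wedge, 124x26x40 mm, 120 g, lying flat on the bench left or right of the housing (in exchange with the spacer bar). Origin: centre of the handle's underside; x to the blade tip, z up. Black ribbed block handle 64x24x40 mm (x -32 to 32), polished steel blade x 32 to 92 mm, 26 mm wide, flat underside flush with the handle's, upper face from 18 mm high at the handle to 2 mm at the tip
- wedge_tip (a point): middle of the lower edge of the blade tip, (92, 0, 0) mm in the wedge frame. With the wedge's underside flat on a ramp, the blade starts to lift the lid's bead about 5 mm after the tip has passed ramp_left/right, then lifts about 0.33 mm per mm of travel; the push takes roughly 8 to 25 N
- spacer_bar: plain rectangular black bar 110x26x36 mm with a steel band, no taper; a bystander. Origin: centre of its underside
- screwdriver: screwdriver 190 mm long, black handle, lying between robot and housing; bystander
- screw_jar: clear jar with black cap, 64 mm across, 75 mm high; bystander
- solder_spool: steel-coloured spool 60 mm across, 50 mm high; bystander
- brush: wooden-handled brush 170 mm long, lying; bystander
- gland: black stepped cable gland 36 mm across, 64 mm high, standing; bystander
- open_box_housing: open dark grey housing tray 120x170x75 mm; bystander
Not all that is in view belongs to the job. What is shaped like the wedge but pink is not meant.

How it is judged:
By the outcome, as a careful person would: the job done as asked, in the order asked, and still so for the second after the job is handed in, with the robot touching nothing.
It also fails if it takes over 72 s, if anything falls off the work surface, if the arm or the gripper's body presses on something with over 40 N, if the wrist force passes 120 N, or if a joint passes its speed limit or range.

### The arm

A 6-joint arm with a two-finger parallel gripper is mounted at the origin on the work surface. World frame = base frame: x ahead of the robot, y to its left, z up, the work surface at z = 0. Lengths are in m, angles in rad, forces in N, time in s.
With the tool pointing down it reaches from about 0.35 to 0.775 m from the base axis. Payload 5.5 kg.
Tool frame: the origin (TCP) lies at the very end of the fingers, on their centre line; the grasp point (between the pads) lies 19 mm behind it; z points along the fingers, y is the direction in which the jaws open and shut (so a half turn about z gives the same grasp; the last joint's range is limited). The gripper opens to 85 mm and grips with 20 to 120 N. Pads are 22 mm wide; open, the fingers measure 114 mm over their backs; the gripper's body (76 mm by 85 mm) begins 54 mm behind the grasp point. The pads swing forward as they close: fully open they stand 13 mm farther back than shut.
Start: joints at [1.026, 0.313, 0.046, 1.304, 0, 1.431], TCP at [0.226, 0.529, 0.231] pointing down, gripper open.
Joint ranges: [-2.76, 2.76], [-0.86, 1.69], [-1.03, 1.26], [-2.2, 2.34], [-1.47, 1.5], [-3.14, 3.14]. Speed limits (rad/s): [2.57, 2.57, 3.14, 3.14, 3.14, 3.14].

### API

Orientations are given as a unit quaternion [w, x, y, z].
In Python, from workcell import env gives the robot as it stands. The module is installed in compiled form; this text tells all that it offers.
- The arm moves only by the shell command python3 -m pendant 'ROWS' [FORCE]. ROWS is JSON, a list of rows, each an object with "fingers": the finger opening in mm, from 0 to 85.4; "delta_pos": the shift along the tool's x, y, z in mm, a list of three; "angular": the turn, a rotation vector about the tool's x, y, z in rad, a list of three. In form: [{"fingers": fingers, "delta_pos": [x, y, z], "angular": [ax, ay, az]}, ...]. A call has 1 to 12 rows; each row shifts and turns the commanded pose from where the row before left it, along the tool's axes as they then stand; what a row does not reach is not made up. A row lasts 1/10 s, in which the tool goes at most 50 mm and 8.59 degrees, less where a joint would pass 70% of its speed; a pose out of reach is approached as far as the arm can. A call is refused whole if a number of a shift passes 50 or a number of a turn 0.15, either way. A call with a gripper value outside its range is refused whole. The fingers move at their own pace and stop on an object; FORCE is the grip in N (left out, the last holds). Time passes only in rows, so rows that do not move let the fingers close. It gives the time, the measured TCP pose, the force and the opening at its end, in the units of the state.
- env.get_state(): the state, without advancing time (a new reading comes with each control period).
- env.read_camera(name): name is "side" or "top" or "wrist"; returns the picture (420x560x3 uint8, blue, green, red); there is no depth.
- env.camera_params(name): a dict with "fx", "fy", "cx", "cy" (pixels), "k1" (the pictures are not rectified: a ray, as slopes to the right and down, at radius r is drawn at 1 + k1 r^2 times it, then the intrinsics apply), "view" (4x4, takes a point from world to camera coordinates). Camera axes: x right, y up, looking along -z (the intrinsics and any distortion apply to the point x, -y, -z); pixel columns grow to the right and rows downward; lengths in m; the calibration is good to about 2 mm. A picture is of the moment at which its call begins: read the wrist's pose just before it. camera_params takes no time and is no camera call; for the wrist camera it gives the pose at the moment of the call.
- env.hand_in(): hands the job in, once; it reports no verdict.
The state is a dict: "clock": time; "joint_pos": joint angles; "qvel": joint speeds; "tau": joint torques, N m; "tcp_pos": TCP position; "orientation": TCP orientation; "wrist_force": force on the tool from outside, world axes, zero at the start; "ft_torque": the same for the moment, N m; "finger_gap": finger opening in m.
Only numpy, scipy, OpenCV 4.12 (cv2) and the standard library are available. Lean on these libraries where they do the work, as an engineer would, in place of code of your own. Each camera call takes 0.05 s, during which the arm holds its last target. There are 200 camera calls.

## Working session

There is one attempt and no reset: what is moved stays moved. The work goes in short steps, Python scripts to look and compute and a shell command to move; the robot and the scene stay as the last step left them, time stands still between calls to the robot, and variables do not carry over. Pictures are saved under pics/ and viewed, about 8 in all and at most 12, crops included, and the job is handed in when it is done.

```bash
mkdir -p pics; ls; python3 - <<'E'
from workcell import env
import cv2,numpy as np,json
np.set_printoptions(precision=4,suppress=True)
s=env.get_state(); print(s)
for n in("top","side"):
    im=env.read_camera(n); cv2.imwrite(f"pics/{n}0.png",im)
    p=env.camera_params(n); print(n,{k:(np.array(v)) for k,v in p.items()})
E
```

```text
pics
{'clock': 0.0, 'joint_pos': array([ 1.0264,  0.314 ,  0.0449,  1.3036, -0.    ,  1.4312]), 'qvel': array([-0.0001, -0.0004,  0.0016,  0.0005, -0.0006, -0.    ]), 'tau': array([  0.0007, -48.0628,  29.8532,   0.0191,  -0.0001,  -0.    ]), 'tcp_pos': array([0.2262, 0.5281, 0.2304]), 'orientation': array([-0.0003,  0.201 ,  0.9796, -0.0009]), 'wrist_force': array([ 0.5284, -0.0873, -0.2333]), 'ft_torque': array([ 0.0323, -0.0055,  0.0133]), 'finger_gap': 0.08559146780632586}
top {'fx': array(473.8306), 'fy': array(473.8306), 'cx': array(283.728), 'cy': array(200.0103), 'k1': array(0.0005), 'view': array([[ 0.0213, -0.9998, -0.0038, -0.0288],
       [ 0.9918,  0.0206,  0.1265, -0.5905],
       [-0.1264, -0.0064,  0.992 , -1.3074],
       [ 0.    ,  0.    ,  0.    ,  1.    ]])}
side {'fx': array(487.5862), 'fy': array(487.5862), 'cx': array(277.1497), 'cy': array(205.5405), 'k1': array(-0.1373), 'view': array([[ 0.9982, -0.0602,  0.0026, -0.5866],
       [ 0.0421,  0.7278,  0.6845, -0.0575],
       [-0.0431, -0.6831,  0.729 , -1.2377],
       [ 0.    ,  0.    ,  0.    ,  1.    ]])}
```

View pics/top0.png

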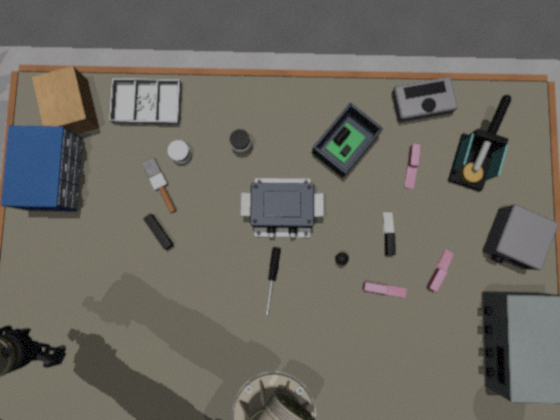

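View pics/side0.png

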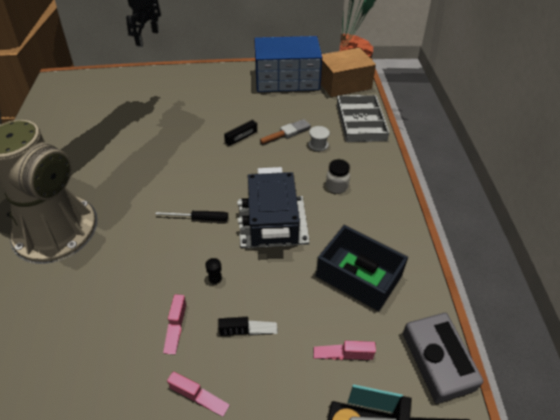

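```bash
cat > h.py <<'E'
from workcell import env
import cv2,numpy as np
from scipy.spatial.transform import Rotation as R
np.set_printoptions(precision=4,suppress=True)
def P(n): return {k:np.array(v) for k,v in env.camera_params(n).items()}
def ray(p,u,v):
    d=np.array([(u-p['cx'])/p['fx'],(v-p['cy'])/p['fy']]);s=d.copy()
    for _ in range(20): s=d/(1+p['k1']*(s@s))
    V=p['view'];o=-V[:3,:3].T@V[:3,3]
    return o,V[:3,:3].T@np.array([s[0],-s[1],-1])
def onz(p,u,v,z):
    o,d=ray(p,u,v);return o+d*(z-o[2])/d[2]
def proj(p,X):
    c=p['view'][:3,:3]@np.array(X)+p['view'][:3,3];s=np.array([c[0],-c[1]])/-c[2]
    s=s*(1+p['k1']*(s@s));return np.array([p['cx']+p['fx']*s[0],p['cy']+p['fy']*s[1]])
def snap(name,f):
    s=env.get_state();p=P(name);im=env.read_camera(name);cv2.imwrite(f"pics/{f}.png",im);np.save(f"pics/{f}.npy",p,allow_pickle=True);return im,p,s
def rot():
    q=env.get_state()['orientation'];return R.from_quat([q[1],q[2],q[3],q[0]])
def go(X,Rt=None):
    "shift in tool axes (mm) to world X; and rotvec in tool axes to Rt"
    s=env.get_state();r=rot()
    d=r.inv().apply(np.array(X)-s['tcp_pos'])*1e3
    print('tool shift mm',d.round(1),'n rows>=',np.ceil(np.linalg.norm(d)/50))
    if Rt is not None: print('rotvec tool',(r.inv()*Rt).as_rotvec().round(4))
E
python3 - <<'E'
from h import *
p=P('top');q=P('side')
for n,u,v,z in [('hous',283,205,.095),('rampL',245,205,.08),('rampR',319,205,.08),('handle',390,245,.04),('tip',388,213,.0),('gland',342,259,.064),('jar',240,140,.075),('sdtop',275,250,.02)]:
    X=onz(p,u,v,z);print(n,X,proj(q,X))
s=env.get_state();r=rot();print(r.as_matrix())
w=P('wrist');V=w['view'];c=-V[:3,:3].T@V[:3,3];print('cam in tool',r.inv().apply(c-s['tcp_pos'])*1e3,w['fx'],'\n',(V[:3,:3]@r.as_matrix()))
go([.55,.0,.30],R.from_matrix(np.diag([-1.,1,-1])));go([.52,-.24,.25]);
E
```

```text
hous [ 0.57   -0.0151  0.095 ] [270.3408 197.073 ]
rampL [0.5696 0.0893 0.08  ] [268.1868 172.3225]
rampR [ 0.5738 -0.1137  0.08  ] [274.202  232.0804]
handle [ 0.4701 -0.3162  0.04  ] [230.2705 320.2738]
tip [ 0.5641 -0.3198  0.    ] [275.14   328.9572]
gland [ 0.4282 -0.1795  0.064 ] [210.9576 261.9507]
jar [0.7533 0.1096 0.075 ] [337.0074 165.8661]
sdtop [0.4498 0.0055 0.02  ] [223.2665 213.715 ]
[[-0.9192  0.3938 -0.0009]
 [ 0.3938  0.9192 -0.0014]
 [ 0.0002 -0.0017 -1.    ]]
cam in tool [  83.1491    0.0916 -143.438 ] 363.30607604591506 
 [[-0.0002  1.     -0.0002]
 [ 0.9462  0.0002  0.3235]
 [ 0.3235 -0.0001 -0.9462]]
tool shift mm [-505.6 -358.1  -69. ] n rows>= 13.0
rotvec tool [-0.0016 -0.0006 -0.4048]
tool shift mm [-572.5 -590.4  -18.7] n rows>= 17.0
```

```bash
python3 -m pendant '[{"fingers":85,"delta_pos":[-30,-23,-6],"angular":[0,0,0]},{"fingers":85,"delta_pos":[-31,-23,-6],"angular":[0,0,0]},{"fingers":85,"delta_pos":[-31,-23,-6],"angular":[0,0,0]},{"fingers":85,"delta_pos":[-31,-23,-6],"angular":[0,0,0]},{"fingers":85,"delta_pos":[-31,-23,-6],"angular":[0,0,0]},{"fingers":85,"delta_pos":[-31,-23,-6],"angular":[0,0,0]},{"fingers":85,"delta_pos":[-31,-23,-6],"angular":[0,0,0]},{"fingers":85,"delta_pos":[-31,-23,-6],"angular":[0,0,0]},{"fingers":85,"delta_pos":[-31,-23,-6],"angular":[0,0,0]},{"fingers":85,"delta_pos":[-31,-23,-6],"angular":[0,0,0]},{"fingers":85,"delta_pos":[-31,-23,-6],"angular":[0,0,0]},{"fingers":85,"delta_pos":[-31,-23,-6],"angular":[0,0,0]}]' && python3 -m pendant '[{"fingers":85,"delta_pos":[-31,-24,0],"angular":[0,0,0]},{"fingers":85,"delta_pos":[-31,-24,0],"angular":[0,0,0]},{"fingers":85,"delta_pos":[-31,-24,0],"angular":[0,0,0]},{"fingers":85,"delta_pos":[-31,-24,0],"angular":[0,0,-0.135]},{"fingers":85,"delta_pos":[0,0,0],"angular":[0,0,-0.135]},{"fingers":85,"delta_pos":[0,0,0],"angular":[0,0,-0.135]},{"fingers":85,"delta_pos":[0,0,0],"angular":[0,0,0]},{"fingers":85,"delta_pos":[0,0,0],"angular":[0,0,0]}]' && python3 - <<'E'
from h import *
im,p,s=snap('wrist','w1');print(s['tcp_pos'],rot().as_matrix())
g=P('wrist')
for X in [(.57,-.015,.095),(.57,.075,.095),(.57,-.095,.095)]:print(proj(p,X))
E
```

```text
clock: 1.3
tcp_pos: [0.4591, 0.1272, 0.3033]
orientation: [-0.0, 0.201, 0.98, 0.0]
wrist_force: [0.6, 0.4, -0.8]
finger_gap: 0.085
clock: 2.1
tcp_pos: [0.5348, -0.0083, 0.303]
orientation: [-0.0, 0.001, 1.0, 0.0]
wrist_force: [-0.6, -0.1, 0.1]
finger_gap: 0.085
[ 0.5348 -0.0083  0.303 ] [[-1.      0.0022 -0.0003]
 [ 0.0022  1.      0.0002]
 [ 0.0003  0.0002 -1.    ]]
[269.1685 209.8663]
[357.2193 209.5937]
[190.9454 210.1133]
```

View pics/w1.png

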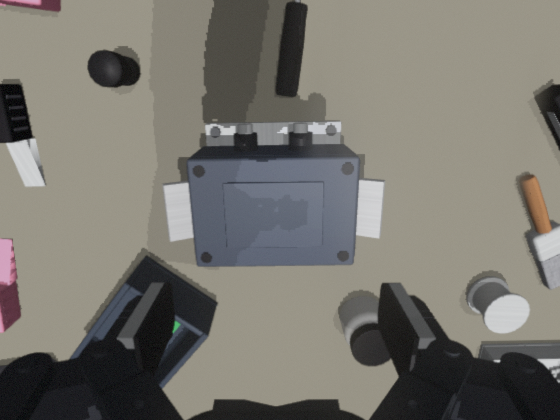

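```bash
python3 - <<'E'
from h import *
im=cv2.imread('pics/w1.png');p=np.load('pics/w1.npy',allow_pickle=True).item()
g=cv2.cvtColor(im,cv2.COLOR_BGR2GRAY)
m=((g>140)*255).astype(np.uint8)
mids=[]
for side,(x0,x1) in {'R':(155,200),'L':(350,395)}.items():
    c=np.zeros_like(m);c[165:250,x0:x1]=m[165:250,x0:x1]
    cs=cv2.findContours(c,0,2)[0];k=max(cs,key=cv2.contourArea)
    b=cv2.approxPolyDP(k,4,True)[:,0];print(side,cv2.contourArea(k),b.tolist())
    # outer edge: per row extreme column, then line
    rows=[];
    for v in range(165,250):
        w=np.where(c[v])[0]
        if len(w)>10: rows.append((v,w.min()-.5 if side=='R' else w.max()+.5))
    rows=np.array(rows,float);v0,v1=rows[0,0]-.5,rows[-1,0]+.5
    f=np.polyfit(rows[3:-3,0],rows[3:-3,1],1)
    A=onz(p,np.polyval(f,v0),v0,.0876);B=onz(p,np.polyval(f,v1),v1,.0876)
    print(A,B,np.linalg.norm(A-B));mids.append((A+B)/2)
d=mids[1]-mids[0];print('centre',(mids[0]+mids[1])/2,'span(224)',np.linalg.norm(d)*1e3,'yaw deg',np.degrees(np.arctan2(-d[0],d[1])))
for n,u,v in[('tl',191,160),('tr',357,157),('br',355,264),('bl',196,265)]:print(n,onz(p,u,v,.0953))
# top view check
t=cv2.imread('pics/top0.png');q=P('top')
gt=cv2.cvtColor(t,cv2.COLOR_BGR2GRAY)
w=t[205:260,370:405].copy();cv2.imwrite('pics/wz.png',cv2.resize(w,None,fx=8,fy=8,interpolation=cv2.INTER_NEAREST))
go([.40,-.318,.25])
E
```

```text
R 1349.0 [[187, 183], [163, 186], [169, 241], [193, 236]]
[ 0.5437 -0.1242  0.0876] [ 0.6069 -0.1234  0.0876] 0.06317278575299315
L 2924.0 [[364, 165], [364, 177], [385, 180], [359, 180], [356, 249], [394, 249], [394, 165]]
[0.5249 0.1111 0.0876] [0.6184 0.1207 0.0876] 0.09402574274483895
centre [ 0.5735 -0.004   0.0876] span(224) 239.67868652684442 yaw deg 0.8861326963902345
tl [ 0.5183 -0.0909  0.0953]
tr [0.5159 0.071  0.0953]
br [0.6317 0.0769 0.0953]
bl [ 0.6323 -0.0944  0.0953]
tool shift mm [ 134.1 -310.2   53.1] n rows>= 7.0
```

```bash
python3 -m pendant '[{"fingers":85,"delta_pos":[7,-38,10],"angular":[0,0,0]},{"fingers":85,"delta_pos":[7,-39,10],"angular":[0,0,0]},{"fingers":85,"delta_pos":[7,-39,10],"angular":[0,0,0]},{"fingers":85,"delta_pos":[7,-39,10],"angular":[0,0,0]},{"fingers":85,"delta_pos":[8,-39,10],"angular":[0,0,0]},{"fingers":85,"delta_pos":[8,-39,11],"angular":[0,0,0]},{"fingers":85,"delta_pos":[8,-39,11],"angular":[0,0,0]},{"fingers":85,"delta_pos":[8,-38,11],"angular":[0,0,0]},{"fingers":85,"delta_pos":[0,0,0],"angular":[0,0,0]},{"fingers":85,"delta_pos":[0,0,0],"angular":[0,0,0]}]' && python3 - <<'E'
from h import *
im=cv2.imread('pics/w1.png');p=np.load('pics/w1.npy',allow_pickle=True).item()
hs=cv2.cvtColor(im,cv2.COLOR_BGR2HSV);print('ramp',im[205,370],'bench',im[205,410],'R',im[210,178])
for (x0,x1),S in (((155,200),'R'),((350,395),'L')):
    c=np.zeros(im.shape[:2],np.uint8);c[165:250,x0:x1]=((hs[...,1]<25)&(hs[...,2]>130))[165:250,x0:x1]*255
    k=max(cv2.findContours(c,0,2)[0],key=cv2.contourArea);print(S,cv2.contourArea(k),cv2.approxPolyDP(k,4,True)[:,0].tolist())
    for u,v in cv2.approxPolyDP(k,4,True)[:,0]: print(onz(p,u,v,.0876))
im,p,s=snap('wrist','w2');print(s['tcp_pos'],s['clock'])
E
```

```text
clock: 3.15
tcp_pos: [0.4745, -0.3185, 0.2198]
orientation: [-0.0, 0.001, 1.0, 0.001]
wrist_force: [-0.8, 0.4, 0.0]
finger_gap: 0.0851
ramp [210 208 207] bench [138 151 155] R [200 199 198]
R 1425.5 [[188, 183], [162, 185], [171, 242], [193, 237]]
[ 0.5433 -0.0976  0.0876]
[ 0.5453 -0.1244  0.0876]
[ 0.6087 -0.1213  0.0876]
[ 0.6029 -0.097   0.0876]
L 1440.5 [[385, 180], [359, 180], [356, 243], [358, 236], [380, 237]]
[0.5408 0.1029 0.0876]
[0.5408 0.0764 0.0876]
[0.6105 0.0781 0.0876]
[0.6023 0.0797 0.0876]
[0.6036 0.1035 0.0876]
[ 0.4745 -0.3185  0.2198] 3.15
```

View pics/w2.png

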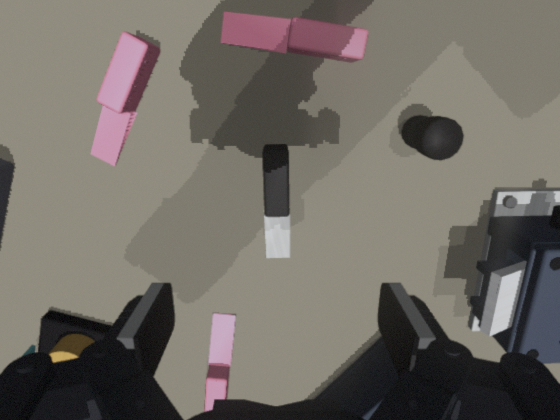

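```bash
python3 - <<'E'
from h import *
im=cv2.imread('pics/w2.png');p=np.load('pics/w2.npy',allow_pickle=True).item()
hs=cv2.cvtColor(im,cv2.COLOR_BGR2HSV);g=hs[...,2]
win=np.zeros(g.shape,bool);win[135:270,255:300]=1
b=(win&(hs[...,1]<25)&(g>130)).astype(np.uint8);k=(win&(g<60)).astype(np.uint8)
for n,m in(('blade',b),('handle',k)):
    c=max(cv2.findContours(m,0,2)[0],key=cv2.contourArea);print(n,cv2.contourArea(c),cv2.boundingRect(c),cv2.approxPolyDP(c,2.5,True)[:,0].tolist())
def rowc(m,v): w=np.where(m[v])[0];return (w.min()+w.max())/2,w.max()-w.min()+1
for v in (150,160,180,200,210):print('h',v,rowc(k,v))
for v in (225,240,252):print('b',v,rowc(b,v))
for n,u,v,z in (('rear z0',276.5,143.5,0),('rear z40 row?',276,156,.04),('front z40',277,216,.04),('tip',278,258,.001)):print(n,onz(p,u,v,z))
for v,z in ((160,.04),(210,.04)):print(onz(p,rowc(k,v)[0],v,z))
for v,z in ((225,.015),(252,.004)):print(onz(p,rowc(b,v)[0],v,z))
E
```

```text
blade 1056.5 (263, 215, 28, 44) [[264, 215], [266, 258], [290, 257], [290, 215]]
handle 789.5 (262, 144, 27, 71) [[265, 144], [262, 151], [265, 213], [265, 190], [270, 181], [266, 173], [285, 165], [287, 214], [286, 144]]
h 150 (np.float64(275.0), np.int64(25))
h 160 (np.float64(275.5), np.int64(26))
h 180 (np.float64(276.0), np.int64(25))
h 200 (np.float64(276.5), np.int64(24))
h 210 (np.float64(276.5), np.int64(24))
b 225 (np.float64(277.0), np.int64(27))
b 240 (np.float64(277.0), np.int64(27))
b 252 (np.float64(277.5), np.int64(26))
rear z0 [ 0.4441 -0.3174  0.    ]
rear z40 row? [ 0.4495 -0.318   0.04  ]
front z40 [ 0.5064 -0.3172  0.04  ]
tip [ 0.5694 -0.316   0.001 ]
[ 0.4531 -0.3184  0.04  ]
[ 0.5004 -0.3176  0.04  ]
[ 0.5251 -0.3171  0.015 ]
[ 0.5607 -0.3165  0.004 ]
```

```bash
python3 -m pendant '[{"fingers":55,"delta_pos":[0,0.5,40],"angular":[0,0,-0.017]},{"fingers":55,"delta_pos":[0,0,40],"angular":[0,0,0]},{"fingers":55,"delta_pos":[0,0,40],"angular":[0,0,0]},{"fingers":55,"delta_pos":[0,0,40],"angular":[0,0,0]},{"fingers":55,"delta_pos":[0,0,30],"angular":[0,0,0]},{"fingers":55,"delta_pos":[0,0,16],"angular":[0,0,0]},{"fingers":55,"delta_pos":[0,0,7.5],"angular":[0,0,0]},{"fingers":55,"delta_pos":[0,0,0],"angular":[0,0,0]}]' && python3 -m pendant '[{"fingers":35,"delta_pos":[0,0,0],"angular":[0,0,0]},{"fingers":20,"delta_pos":[0,0,0],"angular":[0,0,0]},{"fingers":10,"delta_pos":[0,0,0],"angular":[0,0,0]},{"fingers":10,"delta_pos":[0,0,0],"angular":[0,0,0]},{"fingers":10,"delta_pos":[0,0,0],"angular":[0,0,0]},{"fingers":10,"delta_pos":[0,0,0],"angular":[0,0,0]}]' 100; python3 -c "
from h import *
print(env.get_state()['tcp_pos'],rot().as_matrix())"
```

```text
clock: 4.0
tcp_pos: [0.4753, -0.3164, 0.0065]
orientation: [-0.0, -0.009, 1.0, 0.0]
wrist_force: [-0.1, -0.1, 0.5]
finger_gap: 0.0553
clock: 4.6
tcp_pos: [0.4762, -0.3186, 0.0086]
orientation: [0.001, -0.009, 1.0, -0.001]
wrist_force: [-0.1, 1.7, 6.9]
finger_gap: 0.0226
[ 0.4762 -0.3186  0.0086] [[-0.9998 -0.0173  0.0029]
 [-0.0173  0.9998 -0.0016]
 [-0.0029 -0.0017 -1.    ]]
```

```bash
cat >> h.py <<'E'
HC=np.array([.5743,-.010,0]);HY=np.radians(.9);OFF=np.array([92.,0,8.6])  # tip ahead of tcp along wedge x, tcp above underside (mm)
def target(side,s,h):
    "side +1 left,-1 right; tip s mm past ramp point, h mm above ramp plane"
    Rz=R.from_euler('z',HY);c,k=np.cos(np.radians(25)),np.sin(np.radians(25))
    u=Rz.apply([0,-side*c,-k]);n=Rz.apply([0,-side*k,c])
    tip=HC+Rz.apply([0,side*.085,.075])+u*s*1e-3+n*h*1e-3
    return tip-u*OFF[0]*1e-3+n*OFF[2]*1e-3, R.from_matrix(np.c_[-u,np.cross(n,u),-n])
def where(side):
    X,Rt=target(side,0,0);s=env.get_state();Rm=rot().as_matrix()
    d=(s['tcp_pos']+(-Rm[:,0]*OFF[0]+Rm[:,2]*OFF[2])*1e-3-(X+(-Rt.as_matrix()[:,0]*OFF[0]+Rt.as_matrix()[:,2]*OFF[2])*1e-3))*1e3
    M=Rt.as_matrix();f=s['wrist_force']
    print('tip depth',(-M[:,0]@d).round(2),'lat',(M[:,1]@d).round(2),'above plane',(-M[:,2]@d).round(2),'F u,lat,n',np.array([-M[:,0]@f,M[:,1]@f,-M[:,2]@f]).round(1),'rot err deg',np.degrees((rot().inv()*Rt).as_rotvec()).round(2),'gap',round(s['finger_gap']*1e3,2),'t',round(s['clock'],2))
E
python3 -m pendant '[{"fingers":10,"delta_pos":[0,0,-20],"angular":[0,0,0]},{"fingers":10,"delta_pos":[0,0,-30],"angular":[0,0,0]},{"fingers":10,"delta_pos":[0,0,-30],"angular":[0,0,-0.14]},{"fingers":10,"delta_pos":[0,0,-30],"angular":[0,0,-0.14]},{"fingers":10,"delta_pos":[0,0,-30],"angular":[0,0,-0.14]},{"fingers":10,"delta_pos":[0,0,-30],"angular":[0,0,-0.14]},{"fingers":10,"delta_pos":[0,0,0],"angular":[0,0,-0.14]},{"fingers":10,"delta_pos":[0,0,0],"angular":[0,0,-0.14]},{"fingers":10,"delta_pos":[0,0,0],"angular":[0,0,-0.14]},{"fingers":10,"delta_pos":[0,0,0],"angular":[0,0,-0.14]},{"fingers":10,"delta_pos":[0,0,0],"angular":[0,0,-0.14]},{"fingers":10,"delta_pos":[0,0,0],"angular":[0,0,-0.14]}]'
python3 -m pendant '[{"fingers":10,"delta_pos":[0,0,0],"angular":[0,0,-0.14]},{"fingers":10,"delta_pos":[0,0,0],"angular":[0,0,0]}]'
python3 - <<'E'
from h import *
s=env.get_state();print(s['wrist_force'],s['ft_torque'],s['joint_pos'])
X,Rt=target(-1,-20,40);print(X);go(X,Rt);where(-1)
print(R.from_matrix(rot().as_matrix()).as_matrix())
E
```

```text
clock: 5.8
tcp_pos: [0.4749, -0.3178, 0.177]
orientation: [0.0, -0.653, 0.757, -0.0]
wrist_force: [0.5, 0.2, -1.5]
finger_gap: 0.0227
clock: 6.0
tcp_pos: [0.4749, -0.3179, 0.177]
orientation: [0.0, -0.702, 0.712, -0.0]
wrist_force: [-0.5, -0.3, -1.3]
finger_gap: 0.023
[-0.483  -0.35   -1.3376] [ 0.0486  0.0429 -0.0334] [-0.7303  0.3268 -0.0689  1.1749  0.0001 -2.2876]
[ 0.5769 -0.1759  0.1664]
tool shift mm [-143.3 -100.1   10.7] n rows>= 4.0
rotvec tool [ 0.0062  0.4362 -0.0288]
tip depth -156.66 lat 101.53 above plane 30.03 F u,lat,n [ 0.3  0.5 -1.4] rot err deg [ 0.35 24.99 -1.65] gap 22.98 t 6.0
[[-0.0135 -0.9999  0.0002]
 [-0.9999  0.0135 -0.0001]
 [ 0.0001 -0.0002 -1.    ]]
```

```bash
python3 -m pendant '[{"fingers":10,"delta_pos":[-28,-20,2],"angular":[0,0,0]},{"fingers":10,"delta_pos":[-29,-20,2],"angular":[0,0,0]},{"fingers":10,"delta_pos":[-29,-20,2],"angular":[0,0,0]},{"fingers":10,"delta_pos":[-29,-20,2],"angular":[0,0,0]},{"fingers":10,"delta_pos":[-28,-20,2],"angular":[0,0,-0.029]},{"fingers":10,"delta_pos":[0,0,0],"angular":[0.002,0.109,0]},{"fingers":10,"delta_pos":[0,0,0],"angular":[0.002,0.109,0]},{"fingers":10,"delta_pos":[0,0,0],"angular":[0,0.109,0]},{"fingers":10,"delta_pos":[0,0,0],"angular":[0,0.109,0]},{"fingers":10,"delta_pos":[0,0,0],"angular":[0,0,0]},{"fingers":10,"delta_pos":[0,0,0],"angular":[0,0,0]}]'
python3 - <<'E'
from h import *
where(-1);im,p,s=snap('wrist','w3');im,p,s=snap('side','s3')
c=im[150:270,200:330];cv2.imwrite('pics/s3c.png',cv2.resize(c,None,fx=5,fy=5,interpolation=cv2.INTER_CUBIC))
E
```

```text
clock: 7.1
tcp_pos: [0.5769, -0.1754, 0.1667]
orientation: [0.149, 0.696, -0.686, 0.155]
wrist_force: [-0.2, -0.6, -0.7]
finger_gap: 0.0229
tip depth -19.6 lat -0.24 above plane 40.73 F u,lat,n [-0.2  0.2 -0.9] rot err deg [-0.22  0.15 -0.12] gap 22.94 t 7.1
```

View pics/w3.png

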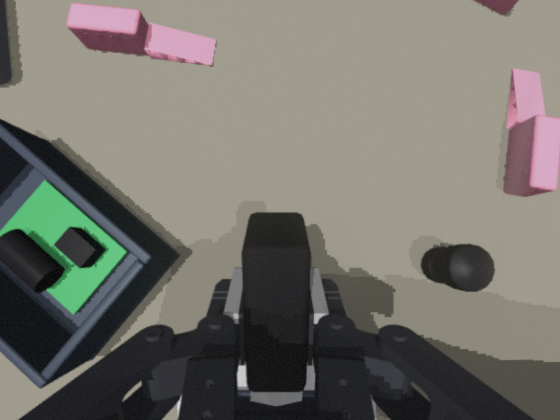

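```bash
python3 -m pendant '[{"fingers":10,"delta_pos":[-4,0,12],"angular":[-0.004,0.003,-0.002]},{"fingers":10,"delta_pos":[-4,0,12],"angular":[0,0,0]},{"fingers":10,"delta_pos":[0,0,9],"angular":[0,0,0]},{"fingers":10,"delta_pos":[0,0,3],"angular":[0,0,0]},{"fingers":10,"delta_pos":[0,0,0],"angular":[0,0,0]}]'; python3 -c "
from h import *
where(-1)"
python3 -m pendant '[{"fingers":10,"delta_pos":[0,0,1.5],"angular":[0,0,0]},{"fingers":10,"delta_pos":[0,0,1],"angular":[0,0,0]},{"fingers":10,"delta_pos":[0,0,0],"angular":[0,0,0]}]'; python3 -c "
from h import *
where(-1)"
```

```text
clock: 7.7
tcp_pos: [0.5764, -0.1846, 0.1296]
orientation: [0.153, 0.696, -0.685, 0.154]
wrist_force: [0.4, 0.4, -1.4]
finger_gap: 0.0227
tip depth -12.33 lat 0.71 above plane 2.83 F u,lat,n [ 0.9 -0.4 -1.1] rot err deg [ 0.14 -0.12  0.02] gap 22.65 t 7.7
clock: 8.0
tcp_pos: [0.5774, -0.1853, 0.1288]
orientation: [0.153, 0.696, -0.685, 0.155]
wrist_force: [-0.9, -0.2, -1.2]
finger_gap: 0.0225
tip depth -12.6 lat -0.29 above plane 1.79 F u,lat,n [ 0.4  0.9 -1.1] rot err deg [-0.02 -0.15  0.02] gap 22.52 t 8.0
```

```bash
for i in 1 2; do python3 -c "
from h import *
where(-1)"; python3 -m pendant '[{"fingers":10,"delta_pos":[0,0,1],"angular":[0,0,0]},{"fingers":10,"delta_pos":[0,0,0],"angular":[0,0,0]}]' >/dev/null; done;  python3 -c "
from h import *
where(-1)"
```

```text
tip depth -12.6 lat -0.29 above plane 1.79 F u,lat,n [ 0.4  0.9 -1.1] rot err deg [-0.02 -0.15  0.02] gap 22.52 t 8.0
tip depth -12.48 lat -0.14 above plane 0.66 F u,lat,n [ 0.4 -0.3 -0.5] rot err deg [-0.   -0.15  0.03] gap 22.55 t 8.2
tip depth -12.54 lat -0.24 above plane -0.26 F u,lat,n [-0.1 -0.3  0.4] rot err deg [-0.01 -0.14  0.02] gap 22.64 t 8.4
```

```bash
for i in 1 2; do python3 -m pendant '[{"fingers":10,"delta_pos":[0,0,0.7],"angular":[0,0,0]},{"fingers":10,"delta_pos":[0,0,0],"angular":[0,0,0]}]' >/dev/null; python3 -c "
from h import *
where(-1)"; done
```

```text
tip depth -12.62 lat -0.33 above plane -0.58 F u,lat,n [1.  1.6 5.3] rot err deg [-0.03 -0.15  0.02] gap 22.86 t 8.6
tip depth -12.73 lat -0.39 above plane -0.88 F u,lat,n [-0.9  2.9  8.2] rot err deg [-0.05 -0.15  0.03] gap 22.49 t 8.8
```

```bash
python3 -m pendant '[{"fingers":10,"delta_pos":[-4,0,0],"angular":[0,0,0]},{"fingers":10,"delta_pos":[-4,0,0],"angular":[0,0,0]},{"fingers":10,"delta_pos":[-4,0,0],"angular":[0,0,0]},{"fingers":10,"delta_pos":[0,0,0],"angular":[0,0,0]}]' >/dev/null; python3 -c "
from h import *
where(-1)"
for i in 1 2 3 ; do python3 -m pendant '[{"fingers":10,"delta_pos":[-2,0,0],"angular":[0,0,0]},{"fingers":10,"delta_pos":[0,0,0],"angular":[0,0,0]}]' >/dev/null; python3 -c "
from h import *
where(-1)"; done
```

```text
tip depth -0.99 lat -1.72 above plane -0.66 F u,lat,n [-0.6 -0.6  7.6] rot err deg [-0.18 -0.19 -0.04] gap 22.68 t 9.2
tip depth 0.62 lat -1.79 above plane -0.69 F u,lat,n [-2.5  0.5  6.3] rot err deg [-0.18 -0.22 -0.06] gap 22.85 t 9.4
tip depth 1.75 lat -1.98 above plane -0.69 F u,lat,n [-3.4  0.4  7. ] rot err deg [-0.19 -0.31 -0.09] gap 22.87 t 9.6
tip depth 2.3 lat -2.28 above plane -0.68 F u,lat,n [-7.3  0.8  6.3] rot err deg [-0.2  -0.46 -0.16] gap 22.94 t 9.8
```

```bash
for i in 1 2 3 ; do python3 -m pendant '[{"fingers":10,"delta_pos":[-2,0,0],"angular":[0,0,0]},{"fingers":10,"delta_pos":[0,0,0],"angular":[0,0,0]}]' >/dev/null; python3 -c "
from h import *
where(-1)"; done
```

```text
tip depth 3.08 lat -2.72 above plane -0.63 F u,lat,n [-10.4   0.9   5.6] rot err deg [-0.23 -0.57 -0.23] gap 22.76 t 10.0
tip depth 4.56 lat -3.13 above plane -0.6 F u,lat,n [-11.4  -0.3   7.1] rot err deg [-0.26 -0.61 -0.27] gap 22.71 t 10.2
tip depth 6.38 lat -3.34 above plane -0.63 F u,lat,n [-12.   -0.4   6. ] rot err deg [-0.28 -0.62 -0.3 ] gap 22.55 t 10.4
```

```bash
for i in 1 2 ; do python3 -m pendant '[{"fingers":10,"delta_pos":[-2,0,0],"angular":[0,0,0]},{"fingers":10,"delta_pos":[-2,0,0],"angular":[0,0,0]},{"fingers":10,"delta_pos":[0,0,0],"angular":[0,0,0]}]' >/dev/null; python3 -c "
from h import *
where(-1)"; done; python3 - <<'E'
from h import *
im,p,s=snap('side','s4');im0=cv2.imread('pics/s3.png')
o=np.hstack([cv2.resize(i[150:260,215:325],None,fx=3.6,fy=3.6,interpolation=cv2.INTER_CUBIC) for i in(im0,im)]);cv2.imwrite('pics/s4c.png',o)
E
```

```text
tip depth 10.42 lat -3.45 above plane -0.6 F u,lat,n [-11.9  -1.4   7. ] rot err deg [-0.29 -0.62 -0.3 ] gap 22.73 t 10.7
tip depth 14.57 lat -3.34 above plane -0.7 F u,lat,n [-11.7  -0.2   5.7] rot err deg [-0.28 -0.6  -0.29] gap 22.22 t 11.0
```

View pics/s4c.png

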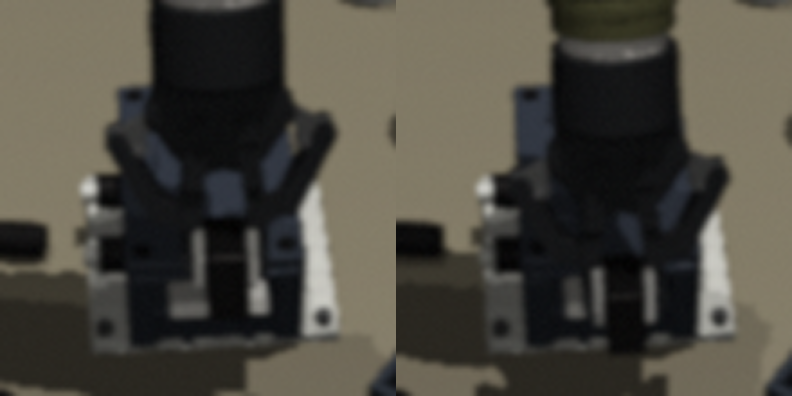

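```bash
python3 -m pendant '[{"fingers":10,"delta_pos":[5,0,0],"angular":[0,0,0]},{"fingers":10,"delta_pos":[10,0,0],"angular":[0,0,0]},{"fingers":10,"delta_pos":[10,0,0],"angular":[0,0,0]},{"fingers":10,"delta_pos":[15,0,-8],"angular":[0,0,0]},{"fingers":10,"delta_pos":[15,0,-25],"angular":[0,0,0]},{"fingers":10,"delta_pos":[0,0,-40],"angular":[0,-0.109,0]},{"fingers":10,"delta_pos":[0,0,-40],"angular":[0,-0.109,0]},{"fingers":10,"delta_pos":[0,0,-40],"angular":[0,-0.109,0]},{"fingers":10,"delta_pos":[0,0,-20],"angular":[0,-0.109,0]},{"fingers":10,"delta_pos":[0,0,0],"angular":[0,0,0.14]},{"fingers":10,"delta_pos":[0,0,0],"angular":[0,0,0.14]},{"fingers":10,"delta_pos":[0,0,0],"angular":[0,0,0.14]}]'
python3 -m pendant '[{"fingers":10,"delta_pos":[0,0,0],"angular":[0,0,0.14]},{"fingers":10,"delta_pos":[0,0,0],"angular":[0,0,0.14]},{"fingers":10,"delta_pos":[0,0,0],"angular":[0,0,0.14]},{"fingers":10,"delta_pos":[0,0,0],"angular":[0,0,0.14]},{"fingers":10,"delta_pos":[0,0,0],"angular":[0,0,0.14]},{"fingers":10,"delta_pos":[0,0,0],"angular":[0,0,0.14]},{"fingers":10,"delta_pos":[0,0,0],"angular":[0,0,0.14]},{"fingers":10,"delta_pos":[0,0,0],"angular":[0,0,0.14]},{"fingers":10,"delta_pos":[0,0,0],"angular":[0,0,0]}]'
python3 - <<'E'
from h import *
im,p,s=snap('wrist','w5');print(rot().as_matrix());go([.53,-.01,.30]);X,Rt=target(1,-20,40);go(X,Rt);print(X)
for n in('side','top'):snap(n,n+'5')
E
```

```text
clock: 12.25
tcp_pos: [0.5764, -0.1537, 0.2979]
orientation: [-0.002, -0.548, 0.837, -0.001]
wrist_force: [0.1, -0.2, -1.6]
finger_gap: 0.0226
clock: 13.15
tcp_pos: [0.5763, -0.1531, 0.2977]
orientation: [-0.001, -0.023, 1.0, -0.002]
wrist_force: [0.8, 0.2, -2.2]
finger_gap: 0.0223
[[-0.9988 -0.0493 -0.0013]
 [-0.0493  0.9988 -0.0032]
 [ 0.0014 -0.0032 -1.    ]]
tool shift mm [ 39.3 145.1  -2.6] n rows>= 4.0
tool shift mm [-10.7 309.2 130.4] n rows>= 7.0
rotvec tool [-0.3531  0.3394  1.5758]
[0.5717 0.1559 0.1664]
```

View pics/w5.png

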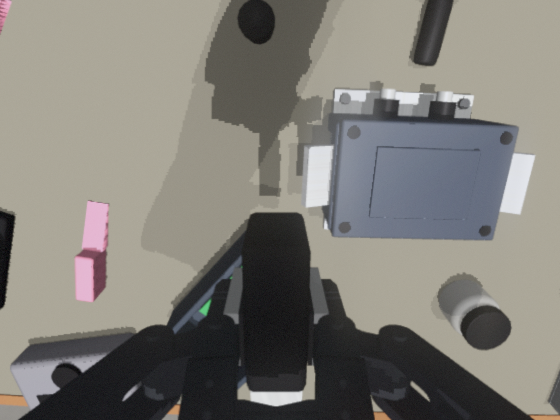

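```bash
python3 -m pendant '[{"fingers":10,"delta_pos":[-1,38,0],"angular":[0,0,0]},{"fingers":10,"delta_pos":[-1,38,0],"angular":[0,0,0]},{"fingers":10,"delta_pos":[-1,38,0],"angular":[0,0,0]},{"fingers":10,"delta_pos":[-1,39,0],"angular":[0,0,0]},{"fingers":10,"delta_pos":[-1,39,0],"angular":[0,0,0]},{"fingers":10,"delta_pos":[-2,39,0],"angular":[0,0,0]},{"fingers":10,"delta_pos":[-2,39,0],"angular":[0,0,0]},{"fingers":10,"delta_pos":[-2,39,0],"angular":[0,0,0]},{"fingers":10,"delta_pos":[0,0,0],"angular":[0,0,0]},{"fingers":10,"delta_pos":[0,0,0],"angular":[0,0,0]}]'
cat > lid.py <<'E'
from h import *
import sys
def screws(f):
    im=cv2.imread(f'pics/{f}.png');p=np.load(f'pics/{f}.npy',allow_pickle=True).item()
    g=cv2.GaussianBlur(cv2.cvtColor(im,cv2.COLOR_BGR2GRAY),(0,0),1).astype(float)
    out=[]
    for sx in(-1,1):
        for sy in(-1,1):
            out.append((sx,sy))
    return im,g,p
def tri(a,b):
    (o1,d1),(o2,d2)=a,b;A=np.c_[d1,-d2];t=np.linalg.lstsq(A,o2-o1,rcond=None)[0]
    P1=o1+d1*t[0];P2=o2+d2*t[1];return (P1+P2)/2,np.linalg.norm(P1-P2)*1e3
def refine(g,u,v,r=5):
    u,v=int(round(u)),int(round(v));w=g[v-2*r:v+2*r+1,u-2*r:u+2*r+1]
    yy,xx=np.mgrid[-2*r:2*r+1,-2*r:2*r+1];bg=np.median(w);k=np.clip(bg-6-w,0,None)*(np.hypot(xx,yy)<=8)
    if k.sum()==0:return u,v
    return u+(k*xx).sum()/k.sum(),v+(k*yy).sum()/k.sum()
E
python3 - <<'E'
from lid import *
im,p,s=snap('wrist','w6');X,Rt=target(1,-20,40);go(X,Rt);print(s['tcp_pos'])
_,g5,p5=screws('w5');g6=cv2.GaussianBlur(cv2.cvtColor(im,cv2.COLOR_BGR2GRAY),(0,0),1).astype(float)
for u,v in((354,132),(505,138),(345,228),(485,231)):
    a=refine(g5,u,v);X=onz(p5,*a,.0953);b0=proj(p,X);b=refine(g6,*b0);b=refine(g6,*b)
    print(np.array(a),b0,np.array(b),tri(ray(p5,*a),ray(p,*b)))
E
```

```text
clock: 14.3
tcp_pos: [0.573, 0.1574, 0.2969]
orientation: [-0.0, -0.025, 1.0, -0.002]
wrist_force: [0.5, -1.8, -1.0]
finger_gap: 0.0226
tool shift mm [  1.4   0.  130.6] n rows>= 3.0
rotvec tool [-0.3528  0.3401  1.5751]
[0.573  0.1574 0.2969]
[353.8747 131.9992] [ 24.4854 120.0347] [ 19.7131 120.0365] (array([ 0.5286, -0.0836,  0.1004]), np.float64(0.12784701272443325))
[505.096  137.6658] [177.4691 124.3684] [176.2929 124.3745] (array([0.5267, 0.0619, 0.0965]), np.float64(0.04403899487565027))
[344.261 227.102] [ 40.9638 215.7361] [ 36.7146 215.3268] (array([ 0.6228, -0.0825,  0.1002]), np.float64(0.24743397427757666))
[484.2879 230.2762] [182.2411 219.8282] [180.811  219.5605] (array([0.6209, 0.0631, 0.0969]), np.float64(0.2158471425520978))
```

View pics/w6.png

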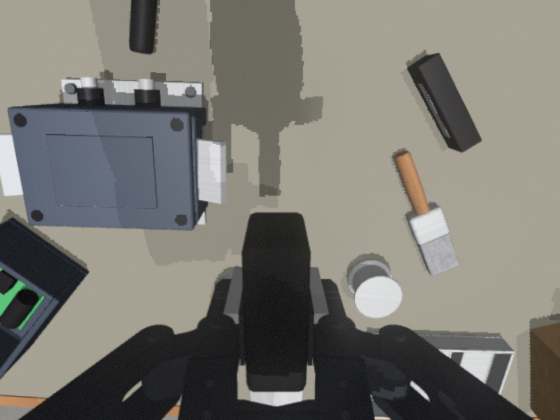

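```bash
python3 -m pendant '[{"fingers":10,"delta_pos":[0,0,0],"angular":[0,0,0.14]},{"fingers":10,"delta_pos":[0,0,0],"angular":[0,0,0.14]},{"fingers":10,"delta_pos":[0,0,0],"angular":[0,0,0.14]},{"fingers":10,"delta_pos":[0,0,0],"angular":[0,0,0.14]},{"fingers":10,"delta_pos":[0,0,0],"angular":[0,0,0.14]},{"fingers":10,"delta_pos":[0,0,0],"angular":[0,0,0.14]},{"fingers":10,"delta_pos":[0,0,0],"angular":[0,0,0.14]},{"fingers":10,"delta_pos":[0,0,0],"angular":[0,0,0.14]},{"fingers":10,"delta_pos":[0,0,0],"angular":[0,0,0.14]},{"fingers":10,"delta_pos":[0,0,0],"angular":[0,0,0.14]},{"fingers":10,"delta_pos":[0,0,0],"angular":[0,0,0.14]},{"fingers":10,"delta_pos":[0,0,0],"angular":[0,0,0.064]}]'
python3 -m pendant '[{"fingers":10,"delta_pos":[0,0,30],"angular":[0,0.109,0]},{"fingers":10,"delta_pos":[0,0,0],"angular":[0,0.109,0]},{"fingers":10,"delta_pos":[0,0,0],"angular":[0,0.109,0]},{"fingers":10,"delta_pos":[0,0,0],"angular":[0,0.109,0]},{"fingers":10,"delta_pos":[-14,0,30],"angular":[0,0,0]},{"fingers":10,"delta_pos":[-14,0,30],"angular":[0,0,0]},{"fingers":10,"delta_pos":[-9,0,20],"angular":[0,0,0]},{"fingers":10,"delta_pos":[0,0,0],"angular":[0,0,0]}]'
python3 - <<'E'
from h import *
where(1);X,Rt=target(1,-12,3);go(X,Rt);print(env.get_state()['joint_pos'])
E
```

```text
clock: 15.55
tcp_pos: [0.5735, 0.1547, 0.2973]
orientation: [0.001, 0.704, 0.71, -0.001]
wrist_force: [-0.4, -0.2, -1.5]
finger_gap: 0.0228
clock: 16.35
tcp_pos: [0.5712, 0.1546, 0.1756]
orientation: [-0.155, 0.687, 0.694, 0.149]
wrist_force: [-0.1, -0.4, -1.8]
finger_gap: 0.0225
tip depth -22.69 lat -1.21 above plane 49.27 F u,lat,n [ 1.1 -0.1 -1.5] rot err deg [-0.24  0.21 -0.38] gap 22.48 t 16.35
tool shift mm [-10.5   0.8  46. ] n rows>= 1.0
rotvec tool [-0.0042  0.0037 -0.0067]
[-0.0895  0.3637 -0.0895  1.1706  0.4296  1.4598]
```

```bash
python3 -m pendant '[{"fingers":10,"delta_pos":[-5,1,15],"angular":[-0.004,0.004,-0.007]},{"fingers":10,"delta_pos":[-5,0,15],"angular":[0,0,0]},{"fingers":10,"delta_pos":[-1,0,12],"angular":[0,0,0]},{"fingers":10,"delta_pos":[0,0,4],"angular":[0,0,0]},{"fingers":10,"delta_pos":[0,0,0],"angular":[0,0,0]}]'>/dev/null; python3 -c "
from h import *
where(1)"
for i in 1 2 3; do python3 -m pendant '[{"fingers":10,"delta_pos":[0,0,1],"angular":[0,0,0]},{"fingers":10,"delta_pos":[0,0,0],"angular":[0,0,0]}]' >/dev/null; python3 -c "
from h import *
where(1)"; done
```

```text
tip depth -14.94 lat 3.21 above plane 5.41 F u,lat,n [ 0.4 -0.8 -0.8] rot err deg [ 0.26 -0.04  0.29] gap 22.05 t 16.85
tip depth -15.11 lat 3.77 above plane 4.89 F u,lat,n [ 0.   0.3 -2. ] rot err deg [ 0.33 -0.04  0.32] gap 22.59 t 17.05
tip depth -14.94 lat 3.35 above plane 3.37 F u,lat,n [ 0.9 -0.3 -1.5] rot err deg [ 0.28 -0.04  0.3 ] gap 22.59 t 17.25
tip depth -14.81 lat 3.12 above plane 2.08 F u,lat,n [ 0.3  0.5 -1.6] rot err deg [ 0.25 -0.04  0.28] gap 22.56 t 17.45
```

```bash
python3 -m pendant '[{"fingers":10,"delta_pos":[-2,-3,0],"angular":[0.004,0,0.005]},{"fingers":10,"delta_pos":[0,0,1],"angular":[0,0,0]},{"fingers":10,"delta_pos":[0,0,0],"angular":[0,0,0]}]'>/dev/null; python3 -c "
from h import *
where(1)"
for i in 1 2 3; do python3 -m pendant '[{"fingers":10,"delta_pos":[0,0,0.8],"angular":[0,0,0]},{"fingers":10,"delta_pos":[0,0,0],"angular":[0,0,0]}]' >/dev/null; python3 -c "
from h import *
where(1)"; done
```

```text
tip depth -12.65 lat -0.52 above plane 0.98 F u,lat,n [-0.1 -0.  -1.4] rot err deg [ 0.01 -0.04 -0.03] gap 22.63 t 17.75
tip depth -12.78 lat -0.21 above plane 0.38 F u,lat,n [ 0.7  0.  -0.4] rot err deg [ 0.04 -0.03 -0.  ] gap 22.69 t 17.95
tip depth -12.83 lat -0.12 above plane 0.05 F u,lat,n [ 0.7 -1.6  3.4] rot err deg [ 0.06 -0.02 -0.  ] gap 22.65 t 18.15
tip depth -12.94 lat 0.02 above plane -0.21 F u,lat,n [-1.4 -1.1  6.8] rot err deg [ 0.09 -0.01 -0.01] gap 22.63 t 18.35
```

```bash
python3 -m pendant '[{"fingers":10,"delta_pos":[-4,0,0],"angular":[0,0,0]},{"fingers":10,"delta_pos":[-4,0,0],"angular":[0,0,0]},{"fingers":10,"delta_pos":[-4,0,0],"angular":[0,0,0]},{"fingers":10,"delta_pos":[0,0,0],"angular":[0,0,0]}]' >/dev/null; python3 -c "
from h import *
where(1)"
for i in 1 2 3 4 5 6; do python3 -m pendant '[{"fingers":10,"delta_pos":[-2,0,0],"angular":[0,0,0]},{"fingers":10,"delta_pos":[0,0,0],"angular":[0,0,0]}]' >/dev/null; python3 -c "
from h import *
where(1)"; done
```

```text
tip depth -0.71 lat 1.19 above plane -0.01 F u,lat,n [-0.3  0.   5.3] rot err deg [ 0.21 -0.02  0.04] gap 22.51 t 18.75
tip depth 0.94 lat 1.25 above plane -0.0 F u,lat,n [-1.  -0.1  6.4] rot err deg [ 0.21 -0.04  0.06] gap 22.72 t 18.95
tip depth 2.85 lat 1.27 above plane -0.02 F u,lat,n [-0.7  0.2  6.3] rot err deg [ 0.21 -0.05  0.07] gap 22.44 t 19.15
tip depth 4.69 lat 1.31 above plane 0.0 F u,lat,n [-1.8 -0.1  5.9] rot err deg [ 0.22 -0.07  0.07] gap 22.55 t 19.35
tip depth 5.47 lat 1.48 above plane -0.03 F u,lat,n [-5.4 -0.2  6.5] rot err deg [ 0.24 -0.2   0.11] gap 22.54 t 19.55
tip depth 6.16 lat 1.65 above plane -0.09 F u,lat,n [-9.2  0.1  7.8] rot err deg [ 0.26 -0.33  0.16] gap 22.93 t 19.75
tip depth 7.56 lat 1.84 above plane -0.12 F u,lat,n [-10.8   0.1   7.8] rot err deg [ 0.28 -0.38  0.2 ] gap 22.65 t 19.95
```

```bash
for i in 1 2 ; do python3 -m pendant '[{"fingers":10,"delta_pos":[-2,0,0],"angular":[0,0,0]},{"fingers":10,"delta_pos":[-2,0,0],"angular":[0,0,0]},{"fingers":10,"delta_pos":[-2,0,0],"angular":[0,0,0]},{"fingers":10,"delta_pos":[-2,0,0],"angular":[0,0,0]},{"fingers":10,"delta_pos":[-2,0,0],"angular":[0,0,0]},{"fingers":10,"delta_pos":[0,0,0],"angular":[0,0,0]}]' >/dev/null; python3 -c "
from h import *
where(1)"; done
```

```text
tip depth 17.46 lat 1.93 above plane -0.18 F u,lat,n [-12.    0.4   7.2] rot err deg [ 0.29 -0.39  0.22] gap 23.31 t 20.55
tip depth 27.66 lat 1.85 above plane -0.23 F u,lat,n [-11.7   0.3   6.1] rot err deg [ 0.27 -0.36  0.21] gap 22.91 t 21.15
```

```bash
python3 -m pendant '[{"fingers":10,"delta_pos":[-2,0,0],"angular":[0,0,0]},{"fingers":10,"delta_pos":[0,0,0],"angular":[0,0,0]},{"fingers":10,"delta_pos":[5,0,0],"angular":[0,0,0]},{"fingers":10,"delta_pos":[15,0,0],"angular":[0,0,0]},{"fingers":10,"delta_pos":[15,0,0],"angular":[0,0,0]},{"fingers":10,"delta_pos":[20,0,-4],"angular":[0,0,0]},{"fingers":10,"delta_pos":[15,0,-25],"angular":[0,0,0]},{"fingers":10,"delta_pos":[0,0,-40],"angular":[0,-0.109,0]},{"fingers":10,"delta_pos":[0,0,-40],"angular":[0,-0.109,0]},{"fingers":10,"delta_pos":[0,0,-40],"angular":[0,-0.109,0]},{"fingers":10,"delta_pos":[0,0,-20],"angular":[0,-0.109,0]},{"fingers":10,"delta_pos":[0,0,0],"angular":[0,0,-0.14]}]'
python3 -m pendant '[{"fingers":10,"delta_pos":[0,0,0],"angular":[0,0,-0.14]},{"fingers":10,"delta_pos":[0,0,0],"angular":[0,0,-0.14]},{"fingers":10,"delta_pos":[0,0,0],"angular":[0,0,-0.14]},{"fingers":10,"delta_pos":[0,0,0],"angular":[0,0,-0.14]},{"fingers":10,"delta_pos":[0,0,0],"angular":[0,0,-0.14]},{"fingers":10,"delta_pos":[0,0,0],"angular":[0,0,-0.14]},{"fingers":10,"delta_pos":[0,0,0],"angular":[0,0,-0.14]},{"fingers":10,"delta_pos":[0,0,0],"angular":[0,0,-0.14]},{"fingers":10,"delta_pos":[0,0,0],"angular":[0,0,-0.14]},{"fingers":10,"delta_pos":[0,0,0],"angular":[0,0,-0.14]},{"fingers":10,"delta_pos":[0,0,0],"angular":[0,0,0]},{"fingers":10,"delta_pos":[0,0,0],"angular":[0,0,0]}]'
python3 -c "
from h import *
snap('wrist','w7');print(rot().as_matrix());go([.577,-.150,.298])"
```

```text
clock: 22.35
tcp_pos: [0.5729, 0.1382, 0.2996]
orientation: [0.003, 0.648, 0.762, 0.003]
wrist_force: [1.2, 0.6, -1.5]
finger_gap: 0.0222
clock: 23.55
tcp_pos: [0.5714, 0.1359, 0.295]
orientation: [-0.0, 0.009, 1.0, 0.001]
wrist_force: [0.2, 0.5, -1.7]
finger_gap: 0.0223
[[-0.9998  0.0181 -0.0003]
 [ 0.0181  0.9998  0.0014]
 [ 0.0003  0.0014 -1.    ]]
tool shift mm [ -10.7 -285.7   -3.3] n rows>= 6.0
```

```bash
python3 -m pendant '[{"fingers":10,"delta_pos":[-1,-40,0],"angular":[0,0,0]},{"fingers":10,"delta_pos":[-1,-41,0],"angular":[0,0,0]},{"fingers":10,"delta_pos":[-1,-41,0],"angular":[0,0,0]},{"fingers":10,"delta_pos":[-2,-41,0],"angular":[0,0,0]},{"fingers":10,"delta_pos":[-2,-41,0],"angular":[0,0,0]},{"fingers":10,"delta_pos":[-2,-41,0],"angular":[0,0,0]},{"fingers":10,"delta_pos":[-2,-41,0],"angular":[0,0,0]},{"fingers":10,"delta_pos":[0,0,0],"angular":[0,0,0]},{"fingers":10,"delta_pos":[0,0,0],"angular":[0,0,0]}]'
cat >> lid.py <<'E'
def measure(fa,fb,guess):
    _,ga,pa=screws(fa);_,gb,pb=screws(fb);T=[]
    for X in guess:
        a=refine(ga,*proj(pa,X));a=refine(ga,*a);b=refine(gb,*proj(pb,X));b=refine(gb,*b)
        t,e=tri(ray(pa,*a),ray(pb,*b));T.append(t);print(np.array(a),np.array(b),t,e.round(2))
    T=np.array(T);L=T[T[:,1]>HC[1]][:,1:].mean(0);Rr=T[T[:,1]<HC[1]][:,1:].mean(0)
    k=(L[1]-Rr[1])/(L[0]-Rr[0]);m=(L[1]+Rr[1])/2;print('rise L,R',(m+k*.085-.0953)*1e3,(m-k*.085-.0953)*1e3)
G=lambda zl,zr:[(.5286,-.0836,zr),(.5267,.0619,zl),(.6228,-.0825,zr),(.6209,.0631,zl)]
E
python3 -c "
from lid import *
snap('wrist','w8');measure('w5','w6',G(.0967,.1003));measure('w7','w8',G(.1035,.1007))
X,Rt=target(-1,-12,3);go(X,Rt);print(rot().as_matrix())"
```

```text
clock: 24.5
tcp_pos: [0.578, -0.1514, 0.2947]
orientation: [-0.0, 0.01, 1.0, 0.001]
wrist_force: [-0.2, 0.9, -0.9]
finger_gap: 0.0226
[353.8747 131.9992] [ 19.6046 119.9776] [ 0.5286 -0.0836  0.1005] 0.08
[505.096  137.6658] [176.2929 124.3745] [0.5267 0.0619 0.0965] 0.04
[344.261 227.102] [ 36.6132 215.2687] [ 0.6227 -0.0825  0.1003] 0.3
[484.2879 230.2762] [180.811  219.5605] [0.6209 0.0631 0.0969] 0.22
rise L,R 1.0972457376822038 5.395174899411173
[ 38.0868 139.6254] [347.4972 125.1407] [ 0.5286 -0.0847  0.1007] 0.17
[193.8827 134.0533] [507.3205 121.6935] [0.5272 0.0622 0.102 ] 0.16
[ 59.8285 232.9585] [344.4125 222.1388] [ 0.6227 -0.0837  0.1007] 0.28
[202.0088 230.1575] [491.5749 218.5769] [0.6209 0.0622 0.104 ] 0.13
rise L,R 7.907422510807949 5.207395564155782
tool shift mm [  0.4 -34.3 165.4] n rows>= 4.0
rotvec tool [ 0.351   0.3394 -1.5756]
[[-0.9999  0.0172 -0.0001]
 [ 0.0172  0.9998  0.0019]
 [ 0.0002  0.0019 -1.    ]]
```

```bash
python3 -m pendant '[{"fingers":10,"delta_pos":[0,-25,0],"angular":[0,0,-0.14]},{"fingers":10,"delta_pos":[0,0,0],"angular":[0,0,-0.14]},{"fingers":10,"delta_pos":[0,0,0],"angular":[0,0,-0.14]},{"fingers":10,"delta_pos":[0,0,0],"angular":[0,0,-0.14]},{"fingers":10,"delta_pos":[0,0,0],"angular":[0,0,-0.14]},{"fingers":10,"delta_pos":[0,0,0],"angular":[0,0,-0.14]},{"fingers":10,"delta_pos":[0,0,0],"angular":[0,0,-0.14]},{"fingers":10,"delta_pos":[0,0,0],"angular":[0,0,-0.14]},{"fingers":10,"delta_pos":[0,0,0],"angular":[0,0,-0.14]},{"fingers":10,"delta_pos":[0,0,0],"angular":[0,0,-0.14]},{"fingers":10,"delta_pos":[0,0,0],"angular":[0,0,-0.14]},{"fingers":10,"delta_pos":[0,0,0],"angular":[0,0,-0.064]}]'
python3 -m pendant '[{"fingers":10,"delta_pos":[0,0,30],"angular":[0,0.109,0]},{"fingers":10,"delta_pos":[0,0,0],"angular":[0,0.109,0]},{"fingers":10,"delta_pos":[0,0,0],"angular":[0,0.109,0]},{"fingers":10,"delta_pos":[0,0,0],"angular":[0,0.109,0]},{"fingers":10,"delta_pos":[-14,0,30],"angular":[0,0,0]},{"fingers":10,"delta_pos":[-14,0,30],"angular":[0,0,0]},{"fingers":10,"delta_pos":[-6,0,14],"angular":[0,0,0]},{"fingers":10,"delta_pos":[0,0,0],"angular":[0,0,0]},{"fingers":10,"delta_pos":[0,0,0],"angular":[0,0,0]}]'
python3 - <<'E'
from h import *
where(-1);X,Rt=target(-1,-12,3);go(X,Rt)
E
```

```text
clock: 25.75
tcp_pos: [0.578, -0.1734, 0.2954]
orientation: [-0.001, 0.715, -0.699, -0.0]
wrist_force: [0.4, 0.6, -1.1]
finger_gap: 0.0226
clock: 26.65
tcp_pos: [0.5781, -0.1746, 0.1843]
orientation: [0.151, 0.697, -0.684, 0.154]
wrist_force: [0.7, 0.6, -0.8]
finger_gap: 0.0224
tip depth -26.38 lat -1.02 above plane 56.91 F u,lat,n [ 0.9 -0.7 -0.4] rot err deg [-0.13  0.09  0.16] gap 22.45 t 26.65
tool shift mm [-14.3   1.3  53.8] n rows>= 2.0
rotvec tool [-0.0022  0.0015  0.0028]
```

```bash
python3 -m pendant '[{"fingers":10,"delta_pos":[-5,1,15],"angular":[-0.002,0.002,0.003]},{"fingers":10,"delta_pos":[-5,0,15],"angular":[0,0,0]},{"fingers":10,"delta_pos":[-4,0,15],"angular":[0,0,0]},{"fingers":10,"delta_pos":[0,0,7],"angular":[0,0,0]},{"fingers":10,"delta_pos":[0,0,2],"angular":[0,0,0]},{"fingers":10,"delta_pos":[0,0,0],"angular":[0,0,0]}]'>/dev/null; python3 -c "
from h import *
where(-1)"
for i in 1 2 3 4; do python3 -m pendant '[{"fingers":10,"delta_pos":[0,0,0.9],"angular":[0,0,0]},{"fingers":10,"delta_pos":[0,0,0],"angular":[0,0,0]}]' >/dev/null; python3 -c "
from h import *
where(-1)"; done
```

```text
tip depth -13.94 lat -0.81 above plane 2.5 F u,lat,n [ 0.7 -0.3 -1.3] rot err deg [-0.03 -0.06 -0.12] gap 22.51 t 27.25
tip depth -13.73 lat -0.69 above plane 1.45 F u,lat,n [ 0.4  0.1 -1.5] rot err deg [-0.03 -0.05 -0.11] gap 22.98 t 27.45
tip depth -13.35 lat -0.18 above plane -0.01 F u,lat,n [ 0.8  0.3 -0.6] rot err deg [ 0.03 -0.04 -0.08] gap 22.63 t 27.65
tip depth -13.43 lat -0.3 above plane -0.47 F u,lat,n [0.4 1.3 3. ] rot err deg [ 0.   -0.03 -0.07] gap 23.0 t 27.85
tip depth -13.57 lat -0.43 above plane -0.83 F u,lat,n [-0.7  3.   8.3] rot err deg [-0.03 -0.04 -0.07] gap 22.84 t 28.05
```

```bash
python3 -m pendant '[{"fingers":10,"delta_pos":[-4,0,0],"angular":[0,0,0]},{"fingers":10,"delta_pos":[-4,0,0],"angular":[0,0,0]},{"fingers":10,"delta_pos":[-4,0,0],"angular":[0,0,0]},{"fingers":10,"delta_pos":[-4,0,0],"angular":[0,0,0]},{"fingers":10,"delta_pos":[-4,0,0],"angular":[0,0,0]},{"fingers":10,"delta_pos":[-3,0,0],"angular":[0,0,0]},{"fingers":10,"delta_pos":[0,0,0],"angular":[0,0,0]}]' >/dev/null; python3 -c "
from h import *
where(-1)"
for i in 1 2 3 4 5 6; do python3 -m pendant '[{"fingers":10,"delta_pos":[-2,0,0],"angular":[0,0,0]},{"fingers":10,"delta_pos":[0,0,0],"angular":[0,0,0]}]' >/dev/null; python3 -c "
from h import *
where(-1)"; done
```

```text
tip depth 9.05 lat -1.95 above plane -0.54 F u,lat,n [-1.2 -0.4  7.7] rot err deg [-0.17 -0.09 -0.14] gap 22.69 t 28.75
tip depth 10.74 lat -2.05 above plane -0.53 F u,lat,n [-0.4 -0.3  7.5] rot err deg [-0.18 -0.11 -0.16] gap 22.88 t 28.95
tip depth 12.66 lat -2.08 above plane -0.53 F u,lat,n [-2.3 -0.7  7.2] rot err deg [-0.18 -0.11 -0.16] gap 22.33 t 29.15
tip depth 13.87 lat -2.27 above plane -0.59 F u,lat,n [-3.6  0.3  6.5] rot err deg [-0.18 -0.2  -0.2 ] gap 22.67 t 29.35
tip depth 14.37 lat -2.5 above plane -0.69 F u,lat,n [-7.5  0.3  6.9] rot err deg [-0.18 -0.35 -0.27] gap 22.76 t 29.55
tip depth 15.38 lat -2.88 above plane -0.68 F u,lat,n [-10.3  -0.1   6.4] rot err deg [-0.21 -0.44 -0.33] gap 23.06 t 29.75
tip depth 16.99 lat -3.19 above plane -0.67 F u,lat,n [-10.9  -0.5   5.8] rot err deg [-0.23 -0.47 -0.37] gap 22.44 t 29.95
```

```bash
python3 -m pendant '[{"fingers":10,"delta_pos":[-2,0,0],"angular":[0,0,0]},{"fingers":10,"delta_pos":[-2,0,0],"angular":[0,0,0]},{"fingers":10,"delta_pos":[-2,0,0],"angular":[0,0,0]},{"fingers":10,"delta_pos":[-2,0,0],"angular":[0,0,0]},{"fingers":10,"delta_pos":[-2,0,0],"angular":[0,0,0]},{"fingers":10,"delta_pos":[-1,0,0],"angular":[0,0,0]},{"fingers":10,"delta_pos":[0,0,0],"angular":[0,0,0]}]' >/dev/null; python3 -c "
from h import *
where(-1)"
python3 -m pendant '[{"fingers":10,"delta_pos":[5,0,0],"angular":[0,0,0]},{"fingers":10,"delta_pos":[15,0,0],"angular":[0,0,0]},{"fingers":10,"delta_pos":[15,0,0],"angular":[0,0,0]},{"fingers":10,"delta_pos":[20,0,-4],"angular":[0,0,0]},{"fingers":10,"delta_pos":[15,0,-25],"angular":[0,0,0]},{"fingers":10,"delta_pos":[0,0,-40],"angular":[0,-0.109,0]},{"fingers":10,"delta_pos":[0,0,-40],"angular":[0,-0.109,0]},{"fingers":10,"delta_pos":[0,0,-40],"angular":[0,-0.109,0]},{"fingers":10,"delta_pos":[0,0,-20],"angular":[0,-0.109,0]},{"fingers":10,"delta_pos":[0,0,0],"angular":[0,0,0.14]},{"fingers":10,"delta_pos":[0,0,0],"angular":[0,0,0.14]},{"fingers":10,"delta_pos":[0,0,0],"angular":[0,0,0.14]}]'
python3 -m pendant '[{"fingers":10,"delta_pos":[0,0,0],"angular":[0,0,0.14]},{"fingers":10,"delta_pos":[0,0,0],"angular":[0,0,0.14]},{"fingers":10,"delta_pos":[0,0,0],"angular":[0,0,0.14]},{"fingers":10,"delta_pos":[0,0,0],"angular":[0,0,0.14]},{"fingers":10,"delta_pos":[0,0,0],"angular":[0,0,0.14]},{"fingers":10,"delta_pos":[0,0,0],"angular":[0,0,0.14]},{"fingers":10,"delta_pos":[0,0,0],"angular":[0,0,0.14]},{"fingers":10,"delta_pos":[0,0,0],"angular":[0,0,0.14]},{"fingers":10,"delta_pos":[0,0,0],"angular":[0,0,0]},{"fingers":10,"delta_pos":[0,0,0],"angular":[0,0,0]}]'
python3 -c "
from h import *
snap('wrist','w9')"
```

```text
tip depth 28.08 lat -3.31 above plane -0.75 F u,lat,n [-11.1  -1.6   4.1] rot err deg [-0.24 -0.45 -0.37] gap 22.9 t 30.65
clock: 31.85
tcp_pos: [0.5767, -0.1571, 0.2947]
orientation: [-0.001, -0.547, 0.837, -0.0]
wrist_force: [0.3, 0.7, -2.5]
finger_gap: 0.0226
clock: 32.85
tcp_pos: [0.5766, -0.1565, 0.2947]
orientation: [-0.0, -0.024, 1.0, -0.0]
wrist_force: [0.1, 0.9, -1.2]
finger_gap: 0.0227
```

```bash
python3 -m pendant '[{"fingers":10,"delta_pos":[-1,39,0],"angular":[0,0,0]},{"fingers":10,"delta_pos":[-1,39,0],"angular":[0,0,0]},{"fingers":10,"delta_pos":[-1,39,0],"angular":[0,0,0]},{"fingers":10,"delta_pos":[-1,39,0],"angular":[0,0,0]},{"fingers":10,"delta_pos":[-1,39,0],"angular":[0,0,0]},{"fingers":10,"delta_pos":[-2,39,0],"angular":[0,0,0]},{"fingers":10,"delta_pos":[-2,39,0],"angular":[0,0,0]},{"fingers":10,"delta_pos":[-2,39,0],"angular":[0,0,0]},{"fingers":10,"delta_pos":[0,0,0],"angular":[0,0,0]},{"fingers":10,"delta_pos":[0,0,0],"angular":[0,0,0]}]'
python3 -c "
from lid import *
snap('wrist','w10');measure('w9','w10',G(.104,.104));measure('w7','w8',G(.104,.1007))
a=[]
for f,X in(('w9',G(.104,.104)),('w10',G(.104,.104)),('w7',G(.104,.1007)),('w8',G(.104,.1007))):
    im,g,p=screws(f);r=[]
    for x in X:
        u,v=proj(p,x).round().astype(int);c=cv2.copyMakeBorder(im,20,20,20,20,0)[v:v+40,u:u+40];r.append(cv2.resize(c,(140,140),interpolation=cv2.INTER_NEAREST))
    a.append(np.hstack(r))
cv2.imwrite('pics/scr.png',np.vstack(a))"
```

```text
clock: 33.9
tcp_pos: [0.5734, 0.1567, 0.2945]
orientation: [-0.0, -0.024, 1.0, -0.001]
wrist_force: [-0.8, -0.2, -2.1]
finger_gap: 0.0228
[358.613  133.0197] [ 13.561  120.8229] [ 0.5287 -0.084   0.1057] 0.04
[513.3319 139.615 ] [172.5902 125.2411] [0.527  0.0609 0.1037] 0.14
[347.9171 229.8989] [ 31.5835 217.9143] [ 0.6228 -0.0831  0.1052] 0.34
[491.8118 234.0134] [177.9289 222.8624] [0.6208 0.0625 0.1045] 0.06
rise L,R 8.70325140223209 10.225510131675122
[ 38.0868 139.6254] [347.4972 125.1407] [ 0.5286 -0.0847  0.1007] 0.17
[193.8827 134.0533] [507.3205 121.6935] [0.5272 0.0622 0.102 ] 0.16
[ 59.8285 232.9585] [344.4125 222.1388] [ 0.6227 -0.0837  0.1007] 0.28
[202.0088 230.1575] [491.5749 218.5769] [0.6209 0.0622 0.104 ] 0.13
rise L,R 7.907422510807949 5.207395564155782
```

View pics/scr.png

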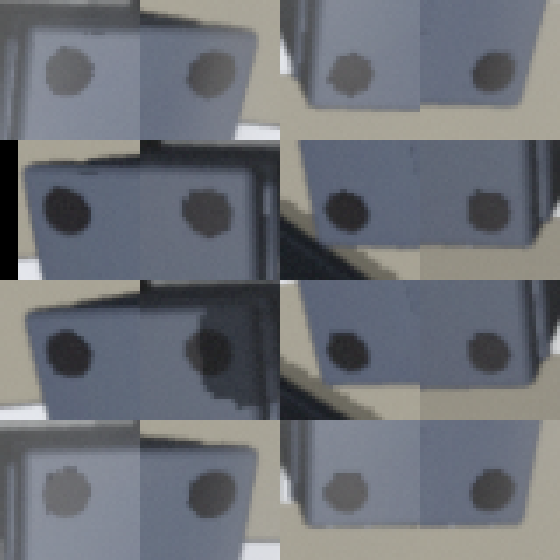

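```bash
python3 -m pendant '[{"fingers":10,"delta_pos":[10,-39,0],"angular":[0,0,0]},{"fingers":10,"delta_pos":[10,-39,0],"angular":[0,0,0]},{"fingers":10,"delta_pos":[10,-39,0],"angular":[0,0,0]},{"fingers":10,"delta_pos":[10,-39,0],"angular":[0,0,0]},{"fingers":10,"delta_pos":[10,-39,0],"angular":[0,0,0]},{"fingers":10,"delta_pos":[10,-39,0],"angular":[0,0,0]},{"fingers":10,"delta_pos":[10,-39,0],"angular":[0,0,0]},{"fingers":10,"delta_pos":[10,-39,0],"angular":[0,0,0]},{"fingers":10,"delta_pos":[10,-39,0],"angular":[0,0,0]},{"fingers":10,"delta_pos":[10,-39,0],"angular":[0,0,0]},{"fingers":10,"delta_pos":[10,-39,0],"angular":[0,0,0]},{"fingers":10,"delta_pos":[10,-39,0],"angular":[0,0,0]}]'
python3 -m pendant '[{"fingers":10,"delta_pos":[0,0,30],"angular":[0,0,0]},{"fingers":10,"delta_pos":[0,0,40],"angular":[0,0,0]},{"fingers":10,"delta_pos":[0,0,40],"angular":[0,0,0]},{"fingers":10,"delta_pos":[0,0,40],"angular":[0,0,0]},{"fingers":10,"delta_pos":[0,0,40],"angular":[0,0,0]},{"fingers":10,"delta_pos":[0,0,40],"angular":[0,0,0]},{"fingers":10,"delta_pos":[0,0,25],"angular":[0,0,0]},{"fingers":10,"delta_pos":[0,0,10],"angular":[0,0,0]},{"fingers":10,"delta_pos":[0,0,0],"angular":[0,0,0]},{"fingers":10,"delta_pos":[0,0,0],"angular":[0,0,0]}]'
python3 -c "
from h import *
print(rot().as_matrix())"
```

```text
clock: 35.15
tcp_pos: [0.473, -0.32, 0.2954]
orientation: [0.0, -0.022, 1.0, -0.001]
wrist_force: [1.2, -0.5, -1.1]
finger_gap: 0.023
clock: 36.15
tcp_pos: [0.4752, -0.3186, 0.0315]
orientation: [0.001, -0.022, 1.0, -0.001]
wrist_force: [0.3, -0.1, -1.2]
finger_gap: 0.0229
[[-0.999  -0.0442  0.0013]
 [-0.0442  0.999  -0.0023]
 [-0.0012 -0.0024 -1.    ]]
```

```bash
python3 -m pendant '[{"fingers":10,"delta_pos":[0,0,10],"angular":[0,0,0]},{"fingers":10,"delta_pos":[0,0,7],"angular":[0,0,0]},{"fingers":10,"delta_pos":[0,0,3],"angular":[0,0,0]},{"fingers":10,"delta_pos":[0,0,0],"angular":[0,0,0]}]'; for i in 1 2 3 4; do python3 -m pendant '[{"fingers":10,"delta_pos":[0,0,1],"angular":[0,0,0]},{"fingers":10,"delta_pos":[0,0,0],"angular":[0,0,0]}]' | grep -E 'tcp|force'; done
```

```text
clock: 36.55
tcp_pos: [0.4744, -0.3169, 0.0097]
orientation: [-0.0, -0.023, 1.0, -0.0]
wrist_force: [0.3, 0.3, -1.3]
finger_gap: 0.0224
tcp_pos: [0.4749, -0.3173, 0.0093]
wrist_force: [-0.1, -0.3, -1.4]
tcp_pos: [0.475, -0.3175, 0.0086]
wrist_force: [-0.6, -0.1, 1.7]
tcp_pos: [0.475, -0.3175, 0.0086]
wrist_force: [-2.9, 2.7, 9.1]
tcp_pos: [0.4751, -0.3175, 0.0086]
wrist_force: [-4.3, 3.5, 16.9]
```

```bash
python3 -m pendant '[{"fingers":10,"delta_pos":[0,0,-2],"angular":[0,0,0]},{"fingers":26,"delta_pos":[0,0,0],"angular":[0,0,0]},{"fingers":35,"delta_pos":[0,0,0],"angular":[0,0,0]},{"fingers":50,"delta_pos":[0,0,0],"angular":[0,0,0]},{"fingers":60,"delta_pos":[0,0,0],"angular":[0,0,0]},{"fingers":60,"delta_pos":[0,0,-10],"angular":[0,0,0]},{"fingers":60,"delta_pos":[0,0,-30],"angular":[0,0,0]},{"fingers":60,"delta_pos":[0,0,-40],"angular":[0,0,0]},{"fingers":60,"delta_pos":[0,0,-40],"angular":[0,0,0]},{"fingers":60,"delta_pos":[0,0,-40],"angular":[0,0,0]},{"fingers":60,"delta_pos":[0,0,-40],"angular":[0,0,0]},{"fingers":60,"delta_pos":[0,0,0],"angular":[0,0,0]}]'
python3 -c "
from h import *
snap('side','s9');snap('top','t9');im,p,s=snap('wrist','w11')
a=cv2.imread('pics/s9.png');cv2.imwrite('pics/fin.png',cv2.resize(np.hstack([im,a]),(800,300)))
o=np.load('pics/top5.npy',allow_pickle=True)"
```

```text
clock: 38.55
tcp_pos: [0.4773, -0.3193, 0.2155]
orientation: [0.004, -0.023, 1.0, -0.004]
wrist_force: [0.4, -0.3, 0.3]
finger_gap: 0.0601
```

View pics/fin.png

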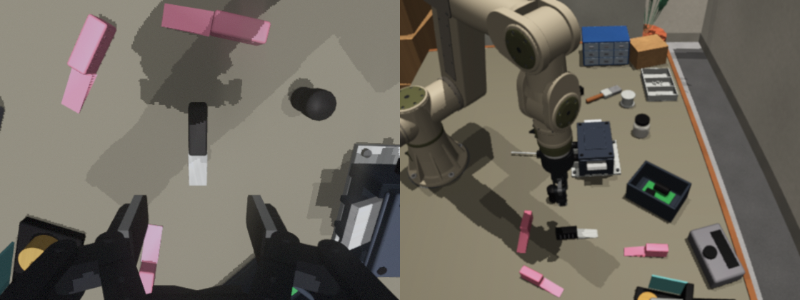

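The picture shows the wedge lying flat at its old place (about (198,145) in the left half), released, well clear of the housing. The bystanders are where they were. The robot is clear, so I am handing in.

```bash
python3 -c "
from h import *
print(env.hand_in(),env.get_state()['clock'])"
```

```text
the job is handed in; nothing more can be done
the job is handed in; nothing more can be done
```

The lid is loosened at both ends, and I handed the job in at about 39 s. I worked the wedge right, left, right, taking the right end up about 4 mm, then the left to about 8 mm, then the right to about 9 mm. The push was about 12 N throughout.

**Last lid check:** Two wrist-camera views of the lid screws gave a rise of 8.7 mm on the left and 10.2 mm on the right, so the ends are 1.5 mm apart. These readings may be up to 1.1 mm high, which leaves at least 7.6 mm and 9.1 mm. The biggest difference between the ends on the way was about 4.3 mm.

**Wedge:** It lies flat at its original place, let go and clear of the housing. The last pictures show the bystanders where they were, judged by eye rather than measured.

**Checks that disagreed or fell short:**
- **Shadowed screw:** In the check after the left-end lift, one left screw read 2 mm lower than the other. The close-up showed the gripper's shadow across it, and the final check without the shadow agreed.
- **Depth against camera:** Working from wedge depth, the final right-end rise came out between 8.3 and 9.2 mm, 1 to 2 mm below the camera reading. It is still above 7 mm.
- **After release:** I did not measure the lid again once the wedge was laid down.

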